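# Turn the bench carousel to bring the dental cast to the front

### The job

In the dental lab, turn the round bench carousel by pushing its rim or the upright posts along the rim, until the plaster cast (the horseshoe row of teeth) stands at the front, lined up with the fixed pointer on the carousel's foot, and leave it there at rest. Do not touch, lift or upset anything standing on the carousel, and do not disturb the loose things on the bench.

Things in the scene. Friction and masses are not known exactly. Their poses are not given: they have to be found in the camera images.
- foot: Fixed foot of the carousel, bolted down; place and yaw differ each time. Origin on the bench, on the vertical turning axis; z up. Its own -x axis points to the front, from the axis through the pointer: a fixed upright brass block, a 24 mm square turned on its corner, centred 172 mm from the axis, top 38 mm above the bench; nothing of the foot is higher.
- carousel (a joint): Angle of the dark wood disc about the foot's z axis, rad, counter-clockwise from above positive; turns either way by more than a full turn. Disc 300 mm across, top 42 mm above the bench. No detents; a light brake (1 to 2 N at a post turns it slowly) stops it almost at once when not pushed. What stands on it is loose, within 105 mm of the axis, and rides round by friction.
- post (a point): Top centre of one of 8 like steel posts standing on the disc's edge, 12 mm thick, 40 mm tall, tops 82 mm above the bench, 45 degrees apart on a circle of radius 142 mm about the axis. At joint value q this post stands at angle q from the foot's +x axis, counter-clockwise; the others at q + 45, 90, ... degrees.
- cast: White plaster dental cast with a horseshoe of teeth, about 53 mm long, 54 mm wide, 27 mm tall, loose on the disc with its centre some 66 mm from the axis, any yaw. Origin at the centre of its underside. It starts at the back, the left or the right of the carousel, never at the front.
- jar: Squat round lidded jar, 42 mm in diameter, 45 mm tall, loose on the disc, origin at the centre of its underside. Not to be touched.
- vial: Slim capped bottle, 32 mm in diameter, 62 mm tall, loose on the disc, origin at the centre of its underside. Not to be touched.
- burs: Aluminium block 28 x 46 mm, 20 mm tall (40 mm with the burs standing in it), loose on the disc and at first at its front, origin at the centre of its underside. Not to be touched.
- torch: White bottle 60 mm in diameter, 150 mm tall, standing on the bench left of the carousel; its origin is the centre of its underside. Leave it alone.
- bowl: Green plastic bowl, 110 mm across, 50 mm tall, on the bench, left of the carousel; its origin is the centre of its underside. Leave it alone.
- handpiece: Dark handpiece 170 mm long, 24 mm thick, lying on the bench, right of the carousel; its origin is the centre of its underside. Leave it alone.
- brush: Brush 160 mm long lying on the bench, to the right of the carousel; its origin lies under its middle. Leave it alone.
Things that resemble listed ones, but are neither listed nor needed, are in the scene too. Leave any blue or orange look-alike of the cast alone.

How it is judged:
By the outcome, as a careful person would: the job done as asked, in the order asked, and still so for the second after the job is handed in, with the robot touching nothing.
It also fails if it takes over 51 s, if anything falls off the work surface, if the arm or the gripper's body presses on something with over 40 N, if the wrist force passes 120 N, or if a joint passes its speed limit or range.

### The arm

A 7-joint arm with a two-finger parallel gripper is mounted at the origin on the work surface. World frame = base frame: x ahead of the robot, y to its left, z up, the work surface at z = 0. Lengths are in m, angles in degrees, forces in N, time in s.
With the tool pointing down it reaches from about 0.425 to 1.025 m from the base axis. Payload 3.6 kg.
Tool frame: the origin (TCP) lies on the centre line of the jaws, within the pads' length; the fingertips stand 25 mm ahead of it and the grasp point (between the pads) lies 6 mm ahead of it; z points along the fingers, y is the line along which they close (so a half turn about z gives the same grasp; the last joint's range is limited). The gripper opens to 85 mm and grips with 20 to 120 N. Pads are 22 mm wide; open, the fingers measure 114 mm over their backs; the gripper's body (76 mm by 85 mm) begins 54 mm behind the grasp point. The pads swing forward as they close: fully open they stand 13 mm farther back than shut.
Start: joints at [-75.43, 33.873, 2.773, 92.16, -1.908, 54.013, -1.931], TCP at [0.247, 0.682, 0.256] pointing down, gripper open.
Joint ranges: [-153.93, 153.93], [-27.13, 128.08], [-72.61, 78.16], [10.71, 143.7], [-87.88, 267.88], [4.46, 118.87], [-176.78, 176.78]. Speed limits (degrees/s): [147.25, 147.25, 180, 180, 180, 180, 180].

### API

Orientations are given as [roll, pitch, yaw] about the fixed x, y, z axes, in that order (R = Rz(yaw) Ry(pitch) Rx(roll)).
In Python, from workcell import telemetry, read_camera, camera_model, hand_in gives the robot as it stands.
- The arm moves only by the tool arm_command, never from a script. Its argument "commands" is a list of rows, each an object of numbers: "x", "y", "z": the shift along the world's x, y, z in mm; "rx", "ry", "rz": the turn, a rotation vector about the world's x, y, z in degrees. In form: [{"x": .., "y": .., "z": .., "rx": .., "ry": .., "rz": ..}, ...]. A call has exactly 10 rows; each row is the pose to reach, as a shift and turn from the pose commanded when the call began; what a row does not reach only later rows make up. A row lasts 1/12 s, in which the tool goes at most 41.7 mm and 7.16 degrees, less where a joint would pass 70% of its speed; a pose out of reach is approached as far as the arm can. A call with a gripper value outside its range is refused whole. "jaw" is the opening, from 0 (shut) to 1 (fully open), set as the call begins (left out, the last holds). The fingers move at their own pace and stop on an object; the grip force is fixed at half the most. Time passes only in rows, so rows that repeat a pose let the fingers close, or fill a call up. It gives the time, the measured TCP pose, the force, the opening and the grip force at its end, in the units of the state.
- telemetry.get_obs(): the state, without advancing time (a new reading comes with each control period).
- read_camera(name): name is "scene" or "top"; returns (picture, depth): 480x640x3 uint8, blue, green, red; 480x640 float32, m along the optical axis (not along the pixel's ray), 0 where there is no reading.
- camera_model(name): a dict with "intrinsics" (3x3 intrinsics, pixels), "R" (3x3) and "t" (3): a world point X has camera coordinates R X + t. Camera axes: x right, y down, z forward; pixel columns grow to the right and rows downward; lengths in m; the calibration is good to about 2 mm. A picture is of the moment at which its call begins. camera_model takes no time and is no camera call.
- hand_in(): hands the job in; it is judged then, once.
The state is a dict: "t": time; "qpos": joint angles; "qd": joint speeds; "joint_torque": joint torques, N m; "tcp_pos": TCP position; "ee_rot": TCP orientation; "wrist_force": force on the tool from outside, world axes, zero at the start; "torque": the same for the moment, N m; "gripper_width": finger opening in m; "gripper_force": force on a finger pad.
Only numpy, scipy, OpenCV 4.12 (cv2) and the standard library are available. Lean on these libraries where they do the work, as an engineer would, in place of code of your own. Each camera call takes 0.05 s, during which the arm holds its last target. There are 200 camera calls.

## Working session

There is one attempt and no reset: what is moved stays moved. The work goes in short steps, Python scripts to look and compute and a tool call to move; the robot and the scene stay as the last step left them, time stands still between calls to the robot, and variables do not carry over. Pictures are saved under pics/ and viewed, at most 10 in all, crops included, and the job is handed in when it is done.

Besides the shell and the picture viewer there is one more tool, called after "Call:" as name(argument=value, ...) on one line, values as JSON. arm_command: Moves the arm, as the interface text tells. Its arguments: {"type":"object","properties":{"commands":{"type":"array"},"jaw":{"type":"number"}},"required":["commands"]}

```bash
ls; mkdir -p pics
python3 - <<'E'
from workcell import telemetry, read_camera, camera_model
import cv2,numpy as np
for n in("scene","top"):
    p,d=read_camera(n);cv2.imwrite(f"pics/{n}0.png",p);np.save(f"pics/{n}0.npy",d)
    m=camera_model(n);print(n,m)
o=telemetry.get_obs();print(o['t'],o['tcp_pos'],o['ee_rot'])
E
```

```text
pics
scene {'intrinsics': array([[450.6906056 ,   0.        , 324.20241106],
       [  0.        , 450.6906056 , 236.43964941],
       [  0.        ,   0.        ,   1.        ]]), 'R': array([[-0.8440369 ,  0.53619439, -0.00986315],
       [ 0.3381784 ,  0.51788098, -0.7857701 ],
       [-0.41621758, -0.66655447, -0.61844002]]), 't': array([ 0.49297974, -0.11304165,  1.34677065])}
top {'intrinsics': array([[489.94126766,   0.        , 321.71135946],
       [  0.        , 489.94126766, 239.16014597],
       [  0.        ,   0.        ,   1.        ]]), 'R': array([[ 9.77478120e-04, -9.99945609e-01, -1.03838213e-02],
       [-9.98944735e-01, -4.99589921e-04, -4.59256626e-02],
       [ 4.59179770e-02,  1.04177549e-02, -9.98890890e-01]]), 't': array([-0.017118  ,  0.55660243,  1.26439252])}
0.1 [0.24684177 0.68092189 0.25522271] [-1.79880346e+02  6.18561680e-03  1.60076774e+02]
```

View pics/top0.png

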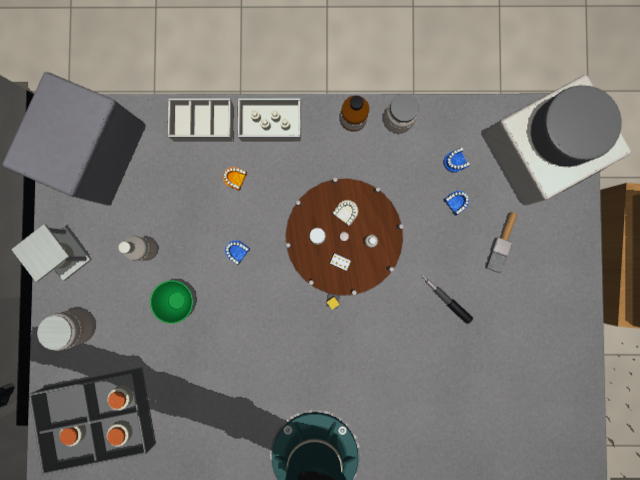

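View pics/scene0.png

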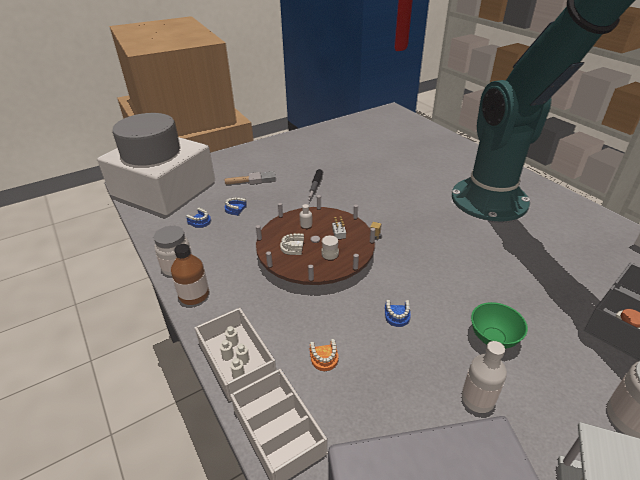

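```bash
cat > h.py <<'E'
from workcell import telemetry, read_camera, camera_model
import cv2,numpy as np
m=camera_model("top");K,R,t=m["intrinsics"],m["R"],m["t"];C=-R.T@t
def ray(uv,z):
    d=R.T@np.linalg.solve(K,[uv[0],uv[1],1.]);return (C+d*(z-C[2])/d[2])[:2]
def comps(mask,a=2):
    n,l,s,c=cv2.connectedComponentsWithStats(mask.astype(np.uint8));return [(c[i],s[i][4],l==i) for i in range(1,n) if s[i][4]>=a]
E
python3 - <<'E'
from h import *
p=cv2.imread("pics/top0.png");h=cv2.cvtColor(p,cv2.COLOR_BGR2HSV)
wood=((h[...,0]<15)|(h[...,0]>172))&(h[...,1]>90)&(h[...,2]<150)&(h[...,2]>30)
wood[:150]=0;wood[320:]=0;wood[:,:260]=0;wood[:,420:]=0
c=max(comps(wood),key=lambda k:k[1]);ys,xs=np.nonzero(c[2])
hull=cv2.convexHull(np.c_[xs,ys].astype(np.float32))[:,0]
P=np.array([ray(u,.042) for u in hull]);e=cv2.fitEllipse((P*1000).astype(np.float32));print("disc",e)
cen=np.array(e[0])/1000
yel=(h[...,0]>18)&(h[...,0]<32)&(h[...,1]>130);yel[:285]=0;yel[320:]=0;yel[:,:310]=0;yel[:,360:]=0
k=max(comps(yel),key=lambda k:k[1]);pt=ray(k[0],.036);d=pt-cen;print("ptr",pt,np.hypot(*d),np.degrees(np.arctan2(d[1],d[0])),k[0],k[1])
br=(h[...,1]<70)&(h[...,2]>110)
for c,a,mk in comps(br):
    if not(275<c[0]<415 and 170<c[1]<305) : continue
    z=.082 if a<40 else .06
    q=ray(c,z);d=q-cen;print(c.round(1),a,q.round(4),"r",np.hypot(*d).round(4),"ang",np.degrees(np.arctan2(d[1],d[0])).round(1))
cv2.imwrite("pics/crop0.png",cv2.resize(p[165:315,265:425],None,fx=4,fy=4,interpolation=cv2.INTER_CUBIC))
E
```

```text
disc ((562.8701782226562, -73.07156372070312), (295.87286376953125, 296.1940612792969), 10.707792282104492)
ptr [ 0.39429443 -0.04454771] 0.17097190492695064 170.3962318914166 [332.5 302.5] 94
[346.2 215.9] 226192 [ 0.613  -0.0787] r 0.0504 ang -6.4
[346.1 211.3] 415 [ 0.6246 -0.0785] r 0.062 ang -5.1
[317.2 235.5] 213 [ 0.5637 -0.006 ] r 0.0671 ang 89.3
[344. 236.] 69 [ 0.5624 -0.0731] r 0.0005 ang -172.9
[371.2 240.6] 122 [ 0.5509 -0.1414] r 0.0694 ang -100.0
[340.2 261.6] 202 [ 0.4981 -0.0634] r 0.0655 ang 171.5
```

View pics/crop0.png

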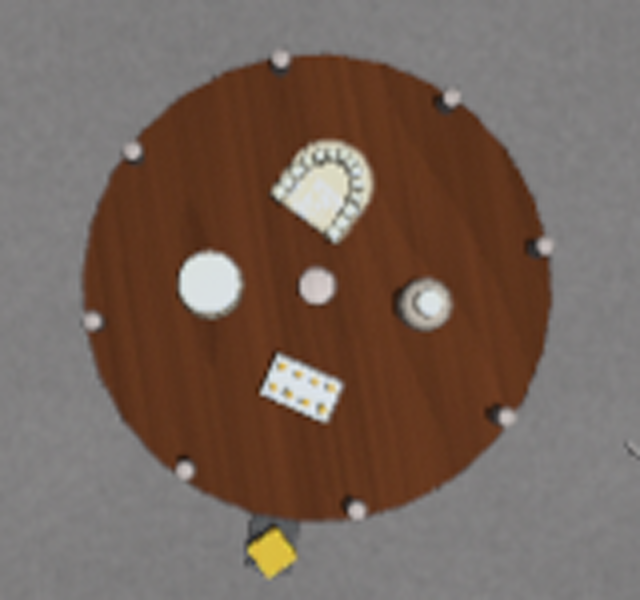

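```bash
cat >> h.py <<'E'
cen=np.array([.5629,-.0731]);FRONT=170.4
def ang(q): d=q-cen;return np.hypot(*d),np.degrees(np.arctan2(d[1],d[0]))
def cast(p,c0):
    "white/cream blob nearest pixel c0"
    h=cv2.cvtColor(p,cv2.COLOR_BGR2HSV);m=(h[...,1]<90)&(h[...,2]>130)
    yy,xx=np.mgrid[:480,:640];m&=np.hypot(xx-c0[0],yy-c0[1])<18
    ys,xs=np.nonzero(m);P=np.array([ray(u,.058) for u in np.c_[xs,ys]])
    r=cv2.minAreaRect((P*1000).astype(np.float32));return r,ang(np.array(r[0])/1000)
E
python3 - <<'E'
from h import *
p=cv2.imread("pics/top0.png");print(cast(p,(346,210.5)))
for u,v in [(281,59),(452,97),(545,245),(507,416),(357,510),(185,469),(92,321),(132,150)]:
    q=ray((264.6+u/4,164.6+v/4),.082);r,a=ang(q);print(q.round(4),r.round(4),a.round(1),(a%45).round(1))
E
```

```text
(((626.6278686523438, -80.099609375), (53.915321350097656, 55.54469680786133), 54.48329544067383), (np.float64(0.06411112052033542), np.float64(-6.268009885114112)))
[ 0.7018 -0.0498] 0.1409 9.5 9.5
[ 0.6781 -0.1556] 0.1417 -35.6 9.4
[ 0.5864 -0.2124] 0.1413 -80.4 9.6
[ 0.4812 -0.1884] 0.1414 -125.3 9.7
[ 0.4236 -0.0963] 0.1413 -170.5 9.5
[0.4485 0.0091] 0.1409 144.3 9.3
[0.5393 0.0667] 0.1417 99.6 9.6
[0.6452 0.0423] 0.1418 54.5 9.5
```

Call:
arm_command(commands=[{"x": 13, "y": -30, "rz": -6}, {"x": 26, "y": -60, "rz": -12}, {"x": 39, "y": -90, "rz": -18}, {"x": 52, "y": -120, "rz": -24}, {"x": 65, "y": -150, "rz": -30}, {"x": 78, "y": -180, "rz": -36}, {"x": 91, "y": -210, "rz": -42}, {"x": 104, "y": -240, "rz": -48}, {"x": 117, "y": -270, "rz": -54}, {"x": 130, "y": -300, "rz": -60}], jaw=0)

```text
schema error: expected keys x, y, z, rx, ry, rz
```

Call:
arm_command(commands=[{"x": 13, "y": -30, "rz": -6}, {"x": 26, "y": -60, "rz": -12}, {"x": 39, "y": -90, "rz": -18}, {"x": 52, "y": -120, "rz": -24}, {"x": 65, "y": -150, "rz": -30}, {"x": 78, "y": -180, "rz": -36}, {"x": 91, "y": -210, "rz": -42}, {"x": 104, "y": -240, "rz": -48}, {"x": 117, "y": -270, "rz": -54}, {"x": 130, "y": -300, "rz": -60}])

```text
schema error: expected keys x, y, z, rx, ry, rz
```

Call:
arm_command(commands=[{"x": 3, "y": -33, "rz": -5}, {"x": 6, "y": -66, "rz": -10}, {"x": 9, "y": -99, "rz": -15}, {"x": 12, "y": -132, "rz": -20}, {"x": 15, "y": -165, "rz": -25}, {"x": 18, "y": -198, "rz": -30}, {"x": 21, "y": -231, "rz": -35}, {"x": 24, "y": -264, "rz": -40}, {"x": 27, "y": -294, "rz": -45}, {"x": 29, "y": -294, "rz": -50}])

```text
schema error: expected keys x, y, z, rx, ry, rz
```

Call:
arm_command(commands=[{"x": 13, "y": -30, "z": 0, "rx": 0, "ry": 0, "rz": -6}, {"x": 26, "y": -60, "z": 0, "rx": 0, "ry": 0, "rz": -12}, {"x": 39, "y": -90, "z": 0, "rx": 0, "ry": 0, "rz": -18}, {"x": 52, "y": -120, "z": 0, "rx": 0, "ry": 0, "rz": -24}, {"x": 65, "y": -150, "z": 0, "rx": 0, "ry": 0, "rz": -30}, {"x": 78, "y": -180, "z": 0, "rx": 0, "ry": 0, "rz": -36}, {"x": 91, "y": -210, "z": 0, "rx": 0, "ry": 0, "rz": -42}, {"x": 104, "y": -240, "z": 0, "rx": 0, "ry": 0, "rz": -48}, {"x": 117, "y": -270, "z": 0, "rx": 0, "ry": 0, "rz": -54}, {"x": 130, "y": -300, "z": 0, "rx": 0, "ry": 0, "rz": -60}], jaw=0)

```text
t: 0.93
tcp_pos: [0.3772, 0.3799, 0.2561]
ee_rot: [-180.0, 0.0, 99.8]
wrist_force: [0.5, 0.5, 0.4]
gripper_width: -0.0
gripper_force: 0.0
```

Call:
arm_command(commands=[{"x": 13, "y": -30, "z": 0, "rx": 0, "ry": 0, "rz": -6}, {"x": 26, "y": -60, "z": 0, "rx": 0, "ry": 0, "rz": -12}, {"x": 39, "y": -90, "z": 0, "rx": 0, "ry": 0, "rz": -18}, {"x": 52, "y": -120, "z": 0, "rx": 0, "ry": 0, "rz": -24}, {"x": 65, "y": -150, "z": 0, "rx": 0, "ry": 0, "rz": -30}, {"x": 78, "y": -180, "z": 0, "rx": 0, "ry": 0, "rz": -36}, {"x": 91, "y": -210, "z": 0, "rx": 0, "ry": 0, "rz": -42}, {"x": 104, "y": -240, "z": 0, "rx": 0, "ry": 0, "rz": -48}, {"x": 117, "y": -270, "z": 0, "rx": 0, "ry": 0, "rz": -54}, {"x": 130, "y": -300, "z": 0, "rx": 0, "ry": 0, "rz": -60}])

```text
t: 1.77
tcp_pos: [0.5072, 0.0802, 0.2562]
ee_rot: [-180.0, 0.0, 39.8]
wrist_force: [0.6, 0.3, -0.5]
gripper_width: -0.0002
gripper_force: 0.0
```

Call:
arm_command(commands=[{"x": 3, "y": -33, "z": 0, "rx": 0, "ry": 0, "rz": -5}, {"x": 6, "y": -66, "z": 0, "rx": 0, "ry": 0, "rz": -10}, {"x": 9, "y": -99, "z": 0, "rx": 0, "ry": 0, "rz": -15}, {"x": 12, "y": -132, "z": 0, "rx": 0, "ry": 0, "rz": -20}, {"x": 15, "y": -165, "z": 0, "rx": 0, "ry": 0, "rz": -25}, {"x": 18, "y": -198, "z": 0, "rx": 0, "ry": 0, "rz": -30}, {"x": 21, "y": -231, "z": 0, "rx": 0, "ry": 0, "rz": -35}, {"x": 24, "y": -264, "z": 0, "rx": 0, "ry": 0, "rz": -40}, {"x": 27, "y": -294, "z": 0, "rx": 0, "ry": 0, "rz": -45}, {"x": 29, "y": -294, "z": 0, "rx": 0, "ry": 0, "rz": -50}])

```text
t: 2.6
tcp_pos: [0.5351, -0.2203, 0.2575]
ee_rot: [179.7, -0.2, -10.7]
wrist_force: [-0.5, -1.1, 0.1]
gripper_width: 0.0
gripper_force: 0.0
```

Call:
arm_command(commands=[{"x": 0, "y": 0, "z": -20, "rx": 0, "ry": 0, "rz": 0}, {"x": 0, "y": 0, "z": -45, "rx": 0, "ry": 0, "rz": 0}, {"x": 0, "y": 0, "z": -70, "rx": 0, "ry": 0, "rz": 0}, {"x": 0, "y": 0, "z": -95, "rx": 0, "ry": 0, "rz": 0}, {"x": 0, "y": 0, "z": -120, "rx": 0, "ry": 0, "rz": 0}, {"x": 0, "y": 0, "z": -140, "rx": 0, "ry": 0, "rz": 0}, {"x": 0, "y": 0, "z": -157, "rx": 0, "ry": 0, "rz": 0}, {"x": 0, "y": 0, "z": -169, "rx": 0, "ry": 0, "rz": 0}, {"x": 0, "y": 0, "z": -175, "rx": 0, "ry": 0, "rz": 0}, {"x": 0, "y": 0, "z": -175, "rx": 0, "ry": 0, "rz": 0}])

```text
t: 3.43
tcp_pos: [0.5355, -0.2121, 0.0802]
ee_rot: [-180.0, 0.1, -9.9]
wrist_force: [0.3, -0.5, -0.3]
gripper_width: -0.0004
gripper_force: 0.0
```

Run:
```python
from h import *
o=telemetry.get_obs();print(o['t'],o['tcp_pos'],o['ee_rot'],o['qpos'])
p,d=read_camera("scene");cv2.imwrite("pics/s1.png",cv2.resize(p[130:330,200:440],None,fx=3,fy=3))
# arc table: positions of tool centre, r=.142, relative to phi=-101
for a in range(-101,95,3):
    print(a,(1000*(cen+.142*np.array([np.cos(np.radians(a)),np.sin(np.radians(a))]))).round(0),end=';')
```

```text
3.4333 [ 0.53552576 -0.21206411  0.08018322] [-1.79970678e+02  1.19700347e-01 -9.92491625e+00] [ -6.5582082   43.45059265  34.62377154 118.76225707 -46.8799676
  32.3785388  -37.76258671]
-101 [ 536. -212.];-98 [ 543. -214.];-95 [ 551. -215.];-92 [ 558. -215.];-89 [ 565. -215.];-86 [ 573. -215.];-83 [ 580. -214.];-80 [ 588. -213.];-77 [ 595. -211.];-74 [ 602. -210.];-71 [ 609. -207.];-68 [ 616. -205.];-65 [ 623. -202.];-62 [ 630. -198.];-59 [ 636. -195.];-56 [ 642. -191.];-53 [ 648. -187.];-50 [ 654. -182.];-47 [ 660. -177.];-44 [ 665. -172.];-41 [ 670. -166.];-38 [ 675. -161.];-35 [ 679. -155.];-32 [ 683. -148.];-29 [ 687. -142.];-26 [ 691. -135.];-23 [ 694. -129.];-20 [ 696. -122.];-17 [ 699. -115.];-14 [ 701. -107.];-11 [ 702. -100.];-8 [704. -93.];-5 [704. -85.];-2 [705. -78.];1 [705. -71.];4 [705. -63.];7 [704. -56.];10 [703. -48.];13 [701. -41.];16 [699. -34.];19 [697. -27.];22 [695. -20.];25 [692. -13.];28 [688.  -6.];31 [685.   0.];34 [681.   6.];37 [676.  12.];40 [672.  18.];43 [667.  24.];46 [662.  29.];49 [656.  34.];52 [650.  39.];55 [644.  43.];58 [638.  47.];61 [632.  51.];64 [625.  55.];67 [618.  58.];70 [611.  60.];73 [604.  63.];76 [597.  65.];79 [590.  66.];82 [583.  68.];85 [575.  68.];88 [568.  69.];91 [560.  69.];94 [553.  69.];
```

View pics/s1.png

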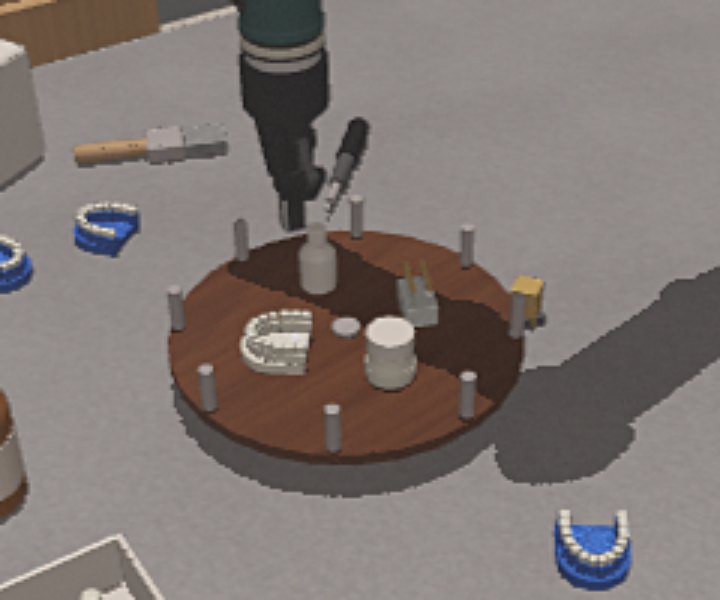

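Call:
arm_command(commands=[{"x": 5, "y": -1, "z": 0, "rx": 0, "ry": 0, "rz": 2}, {"x": 10, "y": -1.5, "z": 0, "rx": 0, "ry": 0, "rz": 4}, {"x": 15, "y": -2, "z": 0, "rx": 0, "ry": 0, "rz": 6}, {"x": 19.5, "y": -2.5, "z": 0, "rx": 0, "ry": 0, "rz": 8}, {"x": 24, "y": -2.5, "z": 0, "rx": 0, "ry": 0, "rz": 10}, {"x": 28, "y": -2.5, "z": 0, "rx": 0, "ry": 0, "rz": 12}, {"x": 32, "y": -2.5, "z": 0, "rx": 0, "ry": 0, "rz": 14}, {"x": 37, "y": -2, "z": 0, "rx": 0, "ry": 0, "rz": 16}, {"x": 43, "y": -1.5, "z": 0, "rx": 0, "ry": 0, "rz": 18}, {"x": 49, "y": -1, "z": 0, "rx": 0, "ry": 0, "rz": 20}])

```text
t: 4.32
tcp_pos: [0.5851, -0.2132, 0.0812]
ee_rot: [-180.0, 0.0, 10.3]
wrist_force: [-0.8, 0.4, -0.1]
gripper_width: 0.0001
gripper_force: 0.5
```

```bash
cat > look.py <<'E'
from h import *
import sys
o=telemetry.get_obs();print(o['t'],np.round(o['tcp_pos'],4),np.round(o['ee_rot'],1),"tool",ang(np.array(o['tcp_pos'][:2])))
p,d=read_camera("top");n=sys.argv[1];cv2.imwrite(f"pics/{n}.png",cv2.resize(p[155:325,250:440],None,fx=3,fy=3,interpolation=cv2.INTER_CUBIC));cv2.imwrite(f"pics/{n}_raw.png",p)
E
python3 look.py a
python3 - <<'E'
import numpy as np
T=lambda a:142*np.array([np.cos(np.radians(a)),np.sin(np.radians(a))])
for a0 in(-81,-51,-21,9,39,69):print(a0,[(T(a0+3*i)-T(a0)).round(1).tolist() for i in range(1,11)])
E
```

```text
4.3167 [ 0.5851 -0.2132  0.0812] [-180.     0.    10.3] tool (np.float64(0.1418738227086999), np.float64(-80.99741917236973))
-81 [[7.3, 1.4], [14.5, 3.1], [21.7, 5.2], [28.7, 7.7], [35.5, 10.5], [42.3, 13.7], [48.8, 17.3], [55.1, 21.2], [61.3, 25.4], [67.1, 29.9]]
-51 [[5.7, 4.8], [11.0, 9.9], [16.2, 15.3], [21.0, 21.0], [25.5, 26.9], [29.7, 33.0], [33.6, 39.4], [37.2, 45.9], [40.4, 52.6], [43.2, 59.5]]
-21 [[2.5, 7.0], [4.6, 14.1], [6.3, 21.4], [7.7, 28.7], [8.7, 36.0], [9.2, 43.5], [9.4, 50.9], [9.2, 58.3], [8.7, 65.7], [7.7, 73.1]]
9 [[-1.4, 7.3], [-3.1, 14.5], [-5.2, 21.7], [-7.7, 28.7], [-10.5, 35.5], [-13.7, 42.3], [-17.3, 48.8], [-21.2, 55.1], [-25.4, 61.3], [-29.9, 67.1]]
39 [[-4.8, 5.7], [-9.9, 11.0], [-15.3, 16.2], [-21.0, 21.0], [-26.9, 25.5], [-33.0, 29.7], [-39.4, 33.6], [-45.9, 37.2], [-52.6, 40.4], [-59.5, 43.2]]
69 [[-7.0, 2.5], [-14.1, 4.6], [-21.4, 6.3], [-28.7, 7.7], [-36.0, 8.7], [-43.5, 9.2], [-50.9, 9.4], [-58.3, 9.2], [-65.7, 8.7], [-73.1, 7.7]]
```

View pics/a.png

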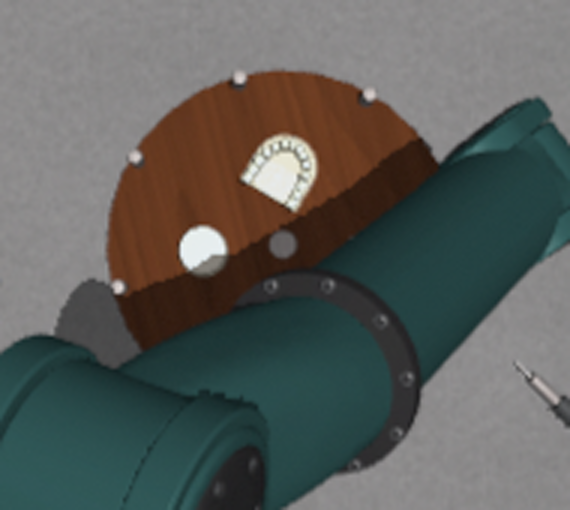

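Call:
arm_command(commands=[{"x": 7.3, "y": 1.4, "z": 0, "rx": 0, "ry": 0, "rz": 3}, {"x": 14.5, "y": 3.1, "z": 0, "rx": 0, "ry": 0, "rz": 6}, {"x": 21.7, "y": 5.2, "z": 0, "rx": 0, "ry": 0, "rz": 9}, {"x": 28.7, "y": 7.7, "z": 0, "rx": 0, "ry": 0, "rz": 12}, {"x": 35.5, "y": 10.5, "z": 0, "rx": 0, "ry": 0, "rz": 15}, {"x": 42.3, "y": 13.7, "z": 0, "rx": 0, "ry": 0, "rz": 18}, {"x": 48.8, "y": 17.3, "z": 0, "rx": 0, "ry": 0, "rz": 21}, {"x": 55.1, "y": 21.2, "z": 0, "rx": 0, "ry": 0, "rz": 24}, {"x": 61.3, "y": 25.4, "z": 0, "rx": 0, "ry": 0, "rz": 27}, {"x": 67.1, "y": 29.9, "z": 0, "rx": 0, "ry": 0, "rz": 30}])

```text
t: 5.2
tcp_pos: [0.6526, -0.1839, 0.0812]
ee_rot: [179.9, 0.0, 40.2]
wrist_force: [-1.3, -0.8, -0.9]
gripper_width: -0.0002
gripper_force: 0.4
```

Call:
arm_command(commands=[{"x": 5.7, "y": 4.8, "z": 0, "rx": 0, "ry": 0, "rz": 3}, {"x": 11, "y": 9.9, "z": 0, "rx": 0, "ry": 0, "rz": 6}, {"x": 16.2, "y": 15.3, "z": 0, "rx": 0, "ry": 0, "rz": 9}, {"x": 21, "y": 21, "z": 0, "rx": 0, "ry": 0, "rz": 12}, {"x": 25.5, "y": 26.9, "z": 0, "rx": 0, "ry": 0, "rz": 15}, {"x": 29.7, "y": 33, "z": 0, "rx": 0, "ry": 0, "rz": 18}, {"x": 33.6, "y": 39.4, "z": 0, "rx": 0, "ry": 0, "rz": 21}, {"x": 37.2, "y": 45.9, "z": 0, "rx": 0, "ry": 0, "rz": 24}, {"x": 40.4, "y": 52.6, "z": 0, "rx": 0, "ry": 0, "rz": 27}, {"x": 43.2, "y": 59.5, "z": 0, "rx": 0, "ry": 0, "rz": 30}])

```text
t: 6.03
tcp_pos: [0.6961, -0.1245, 0.0813]
ee_rot: [179.9, 0.1, 70.2]
wrist_force: [-0.2, -1.3, -0.8]
gripper_width: 0.0003
gripper_force: 0.4
```

```bash
python3 look.py b
```

```text
6.0333 [ 0.6961 -0.1245  0.0813] [1.799e+02 1.000e-01 7.020e+01] tool (np.float64(0.14278471325548878), np.float64(-21.102907381503723))
```

View pics/b.png

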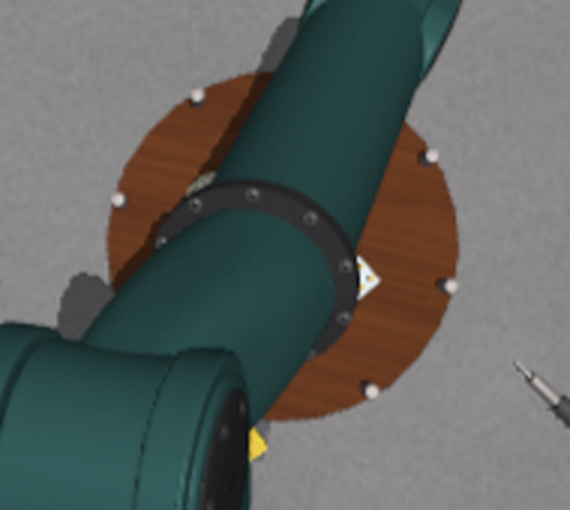

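Call:
arm_command(commands=[{"x": 2.5, "y": 7, "z": 0, "rx": 0, "ry": 0, "rz": 3}, {"x": 4.6, "y": 14.1, "z": 0, "rx": 0, "ry": 0, "rz": 6}, {"x": 6.3, "y": 21.4, "z": 0, "rx": 0, "ry": 0, "rz": 9}, {"x": 7.7, "y": 28.7, "z": 0, "rx": 0, "ry": 0, "rz": 12}, {"x": 8.7, "y": 36, "z": 0, "rx": 0, "ry": 0, "rz": 15}, {"x": 9.2, "y": 43.5, "z": 0, "rx": 0, "ry": 0, "rz": 18}, {"x": 9.4, "y": 50.9, "z": 0, "rx": 0, "ry": 0, "rz": 21}, {"x": 9.2, "y": 58.3, "z": 0, "rx": 0, "ry": 0, "rz": 24}, {"x": 8.7, "y": 65.7, "z": 0, "rx": 0, "ry": 0, "rz": 27}, {"x": 7.7, "y": 73.1, "z": 0, "rx": 0, "ry": 0, "rz": 30}])

```text
t: 6.92
tcp_pos: [0.7035, -0.0514, 0.0813]
ee_rot: [180.0, 0.1, 100.2]
wrist_force: [0.3, -1.2, -0.6]
gripper_width: 0.0003
gripper_force: 0.5
```

Call:
arm_command(commands=[{"x": -1.4, "y": 7.3, "z": 0, "rx": 0, "ry": 0, "rz": 3}, {"x": -3.1, "y": 14.5, "z": 0, "rx": 0, "ry": 0, "rz": 6}, {"x": -5.2, "y": 21.7, "z": 0, "rx": 0, "ry": 0, "rz": 9}, {"x": -7.7, "y": 28.7, "z": 0, "rx": 0, "ry": 0, "rz": 12}, {"x": -10.5, "y": 35.5, "z": 0, "rx": 0, "ry": 0, "rz": 15}, {"x": -13.7, "y": 42.3, "z": 0, "rx": 0, "ry": 0, "rz": 18}, {"x": -17.3, "y": 48.8, "z": 0, "rx": 0, "ry": 0, "rz": 21}, {"x": -21.2, "y": 55.1, "z": 0, "rx": 0, "ry": 0, "rz": 24}, {"x": -25.4, "y": 61.3, "z": 0, "rx": 0, "ry": 0, "rz": 27}, {"x": -29.9, "y": 67.1, "z": 0, "rx": 0, "ry": 0, "rz": 30}])

```text
t: 7.75
tcp_pos: [0.6734, 0.0157, 0.0812]
ee_rot: [-180.0, 0.1, 130.2]
wrist_force: [-0.4, -0.7, -0.8]
gripper_width: -0.0
gripper_force: 0.5
```

Call:
arm_command(commands=[{"x": -4.8, "y": 5.7, "z": 0, "rx": 0, "ry": 0, "rz": 3}, {"x": -9.9, "y": 11, "z": 0, "rx": 0, "ry": 0, "rz": 6}, {"x": -15.3, "y": 16.2, "z": 0, "rx": 0, "ry": 0, "rz": 9}, {"x": -21, "y": 21, "z": 0, "rx": 0, "ry": 0, "rz": 12}, {"x": -26.9, "y": 25.5, "z": 0, "rx": 0, "ry": 0, "rz": 15}, {"x": -33, "y": 29.7, "z": 0, "rx": 0, "ry": 0, "rz": 18}, {"x": -39.4, "y": 33.6, "z": 0, "rx": 0, "ry": 0, "rz": 21}, {"x": -45.9, "y": 37.2, "z": 0, "rx": 0, "ry": 0, "rz": 24}, {"x": -52.6, "y": 40.4, "z": 0, "rx": 0, "ry": 0, "rz": 27}, {"x": -59.5, "y": 43.2, "z": 0, "rx": 0, "ry": 0, "rz": 30}])

```text
t: 8.58
tcp_pos: [0.6141, 0.0588, 0.0814]
ee_rot: [-180.0, 0.1, 160.1]
wrist_force: [0.3, -1.5, -0.3]
gripper_width: -0.0004
gripper_force: 0.5
```

```bash
python3 look.py c;python3 -c "
from h import *
p,d=read_camera('scene');cv2.imwrite('pics/s2.png',cv2.resize(p[130:330,200:440],None,fx=3,fy=3))"
```

```text
8.5833 [0.6141 0.0588 0.0814] [-1.800e+02  1.000e-01  1.601e+02] tool (np.float64(0.14148179766968136), np.float64(68.76630079485066))
```

View pics/c.png

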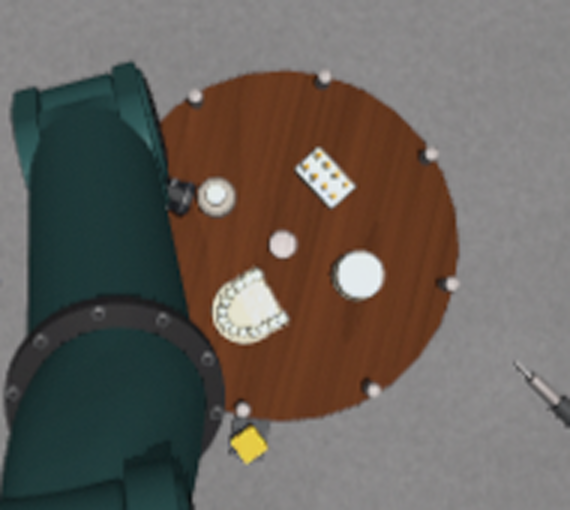

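Run:
```python
from h import *
p=cv2.imread("pics/c_raw.png");print(cast(p,(332.7,257.5)))
for u,v in [(195,96),(324,77),(431,154),(452,285),(373,390),(243,409)]:
    r,a=ang(ray((249.7+u/3,154.7+v/3),.082));print(r.round(4),a.round(1),(a%45).round(1))
T=lambda a:142*np.array([np.cos(np.radians(a)),np.sin(np.radians(a))])
print([(T(69+2*i)-T(69)).round(1).tolist() for i in range(1,12)])
```

```text
(((506.9793701171875, -41.314064025878906), (55.39023208618164, 55.267555236816406), 30.229280471801758), (np.float64(0.06432311071645572), np.float64(150.38559671010825)))
0.1411 31.2 31.2
0.1404 -13.7 31.3
0.1412 -59.1 30.9
0.1422 -104.4 30.6
0.1413 -149.0 31.0
0.1409 166.2 31.2
[[-4.7, 1.7], [-9.4, 3.2], [-14.1, 4.6], [-18.9, 5.8], [-23.8, 6.8], [-28.7, 7.7], [-33.6, 8.4], [-38.5, 8.9], [-43.5, 9.2], [-48.4, 9.4], [-53.4, 9.4]]
```

Call:
arm_command(commands=[{"x": -5.9, "y": 2.1, "z": 0, "rx": 0, "ry": 0, "rz": 2.5}, {"x": -11.8, "y": 3.9, "z": 0, "rx": 0, "ry": 0, "rz": 5}, {"x": -17.7, "y": 5.5, "z": 0, "rx": 0, "ry": 0, "rz": 7.5}, {"x": -23.8, "y": 6.8, "z": 0, "rx": 0, "ry": 0, "rz": 10}, {"x": -29.9, "y": 7.9, "z": 0, "rx": 0, "ry": 0, "rz": 12.5}, {"x": -36, "y": 8.7, "z": 0, "rx": 0, "ry": 0, "rz": 15}, {"x": -41, "y": 9.1, "z": 0, "rx": 0, "ry": 0, "rz": 17}, {"x": -44.7, "y": 9.3, "z": 0, "rx": 0, "ry": 0, "rz": 18.5}, {"x": -47, "y": 9.4, "z": 0, "rx": 0, "ry": 0, "rz": 19.5}, {"x": -47, "y": 9.4, "z": 0, "rx": 0, "ry": 0, "rz": 19.5}])

```text
t: 9.52
tcp_pos: [0.5657, 0.0689, 0.0812]
ee_rot: [180.0, -0.1, 179.6]
wrist_force: [-0.7, -0.4, -0.3]
gripper_width: -0.0
gripper_force: 0.0
```

```bash
python3 look.py d
```

```text
9.5167 [0.5657 0.0689 0.0812] [ 1.800e+02 -1.000e-01  1.796e+02] tool (np.float64(0.1419979333273235), np.float64(88.87461246037087))
```

View pics/d.png

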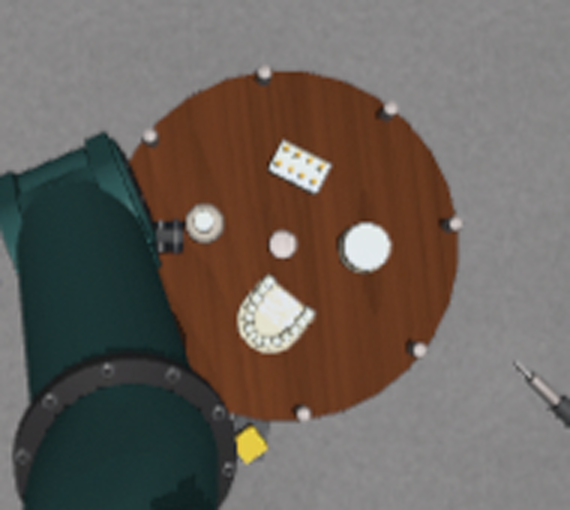

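Run:
```python
from h import *
p=cv2.imread("pics/d_raw.png");print(cast(p,(341.2,260)))
A=[]
for u,v in [(150,136),(264,73),(391,109),(456,224),(420,350),(303,413)]:
    r,a=ang(ray((249.7+u/3,154.7+v/3),.082));A.append(a%45)
print(A,np.mean(A))
```

```text
(((499.40447998046875, -62.742431640625), (55.302589416503906, 56.206520080566406), 51.83201217651367), (np.float64(0.06433475176659821), np.float64(170.7353502270992)))
[np.float64(6.5781018849886905), np.float64(6.610833075512934), np.float64(6.131413464001199), np.float64(5.968129450871018), np.float64(6.498713467264793), np.float64(6.325950101300521)] 6.352190240656526
```

Call:
arm_command(commands=[{"x": 3, "y": 0, "z": 0, "rx": 0, "ry": 0, "rz": 0}, {"x": 8, "y": 0, "z": 0, "rx": 0, "ry": 0, "rz": 0}, {"x": 13, "y": 0, "z": 0, "rx": 0, "ry": 0, "rz": 0}, {"x": 15, "y": 0, "z": 0, "rx": 0, "ry": 0, "rz": 0}, {"x": 15, "y": 0, "z": 10, "rx": 0, "ry": 0, "rz": 0}, {"x": 15, "y": 0, "z": 30, "rx": 0, "ry": 0, "rz": 0}, {"x": 15, "y": 0, "z": 55, "rx": 0, "ry": 0, "rz": 0}, {"x": 15, "y": 0, "z": 80, "rx": 0, "ry": 0, "rz": 0}, {"x": 15, "y": 0, "z": 105, "rx": 0, "ry": 0, "rz": 0}, {"x": 15, "y": 0, "z": 120, "rx": 0, "ry": 0, "rz": 0}])

```text
t: 10.4
tcp_pos: [0.5827, 0.069, 0.2047]
ee_rot: [180.0, 0.2, 179.6]
wrist_force: [0.3, -0.4, -0.0]
gripper_width: 0.0002
gripper_force: 0.0
```

Call:
arm_command(commands=[{"x": 0, "y": 25, "z": 10, "rx": 0, "ry": 0, "rz": 0}, {"x": 0, "y": 50, "z": 20, "rx": 0, "ry": 0, "rz": 0}, {"x": 0, "y": 75, "z": 30, "rx": 0, "ry": 0, "rz": 0}, {"x": 0, "y": 100, "z": 40, "rx": 0, "ry": 0, "rz": 0}, {"x": 0, "y": 125, "z": 50, "rx": 0, "ry": 0, "rz": 0}, {"x": 0, "y": 145, "z": 60, "rx": 0, "ry": 0, "rz": 0}, {"x": 0, "y": 155, "z": 60, "rx": 0, "ry": 0, "rz": 0}, {"x": 0, "y": 160, "z": 60, "rx": 0, "ry": 0, "rz": 0}, {"x": 0, "y": 160, "z": 60, "rx": 0, "ry": 0, "rz": 0}, {"x": 0, "y": 160, "z": 60, "rx": 0, "ry": 0, "rz": 0}])

```text
t: 11.23
tcp_pos: [0.5813, 0.2269, 0.2604]
ee_rot: [-179.9, -0.1, 179.5]
wrist_force: [0.9, -0.7, -0.5]
gripper_width: 0.0001
gripper_force: 0.0
```

```bash
python3 look.py e
python3 - <<'E'
from h import *
p=cv2.imread("pics/e_raw.png");print(cast(p,(341.2,260)))
h=cv2.cvtColor(p,cv2.COLOR_BGR2HSV)
yel=(h[...,0]>18)&(h[...,0]<32)&(h[...,1]>130);yel[:285]=0;yel[320:]=0;yel[:,:310]=0;yel[:,360:]=0
print(ang(ray(max(comps(yel),key=lambda k:k[1])[0],.036)))
E
```

```text
11.2333 [0.5813 0.2269 0.2604] [-1.799e+02 -1.000e-01  1.795e+02] tool (np.float64(0.30060725315567877), np.float64(86.48855049245743))
(((499.40447998046875, -62.742431640625), (55.302589416503906, 56.206520080566406), 51.83201217651367), (np.float64(0.06433475176659821), np.float64(170.7353502270992)))
(np.float64(0.17100605443583036), np.float64(170.3885047828638))
```

View pics/e_raw.png

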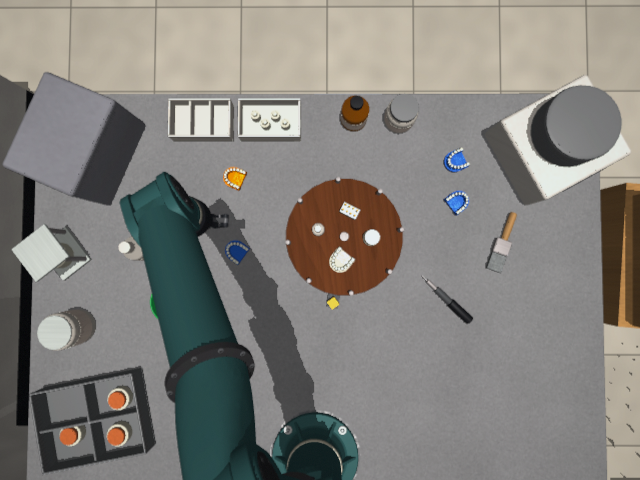

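The cast at pixel (341, 260) now lines up with the pointer at (333, 302): bearing 170.7° against 170.4°. Everything on the carousel is upright and the gripper is clear, so I'm handing in.

```bash
python3 -c "
from workcell import hand_in
print(hand_in())"
```

```text
the job is handed in; nothing more can be done
None
```

The job is handed in: I turned the carousel about 177° by pushing one post, the cast stood at rest within about 0.4° of the pointer in the last picture, and nothing else appeared to be touched.

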